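Index the specimen four clicks on the bench indexing stage

ROBOT

A 6-joint arm with a two-finger parallel gripper is mounted at the origin on a cart in front of the work surface, level with it; the furniture and walls round the work are solid. World frame = base frame: x ahead of the robot, y to its left, z up, the work surface at z = 0. Lengths are in m, angles in rad, forces in N, time in s.
With the tool pointing down it reaches from about 0.25 to 0.775 m from the base axis. Payload 4 kg.
Tool frame: the origin (TCP) lies at the very end of the fingers, on their centre line; the grasp point (between the pads) lies 19 mm behind it; z points along the fingers, y is the line along which they close (so a half turn about z gives the same grasp; the last joint's range is limited). The gripper opens to 85 mm and grips with 20 to 120 N. Pads are 22 mm wide; open, the fingers measure 114 mm over their backs; the gripper's body (76 mm by 85 mm) begins 54 mm behind the grasp point. The pads swing forward as they close: fully open they stand 13 mm farther back than shut.
Start: joints at [1, 0.087, 1.371, -0, 1.684, -0.103], TCP at [0.248, 0.491, 0.231] pointing down, gripper open.
Joint ranges: [-3.1, 3.1], [-0.76, 2.03], [0.27, 2.55], [-1.08, 4.22], [0.17, 2.65], [-2.57, 2.57]. Speed limits (rad/s): [2.79, 2.79, 3.14, 3.14, 3.14, 3.14].

INTERFACE

Orientations are given as a unit quaternion [w, x, y, z].
In Python, from cell import get_state, get_image, finish_job gives the robot as it stands. The module is installed in compiled form; this text tells all that it offers.
- The arm moves only by the tool drive_tool, never from a script. Its argument "deltas" is a list of rows, each an object of numbers: "tx", "ty", "tz": the shift along the tool's x, y, z in cm; "ax", "ay", "az": the turn, a rotation vector about the tool's x, y, z in degrees. In form: [{"tx": .., "ty": .., "tz": .., "ax": .., "ay": .., "az": ..}, ...]. A call has 1 to 5 rows; each row is the pose to reach, as a shift and turn from the pose commanded when the call began, along the tool's axes at that moment; what a row does not reach only later rows make up. A row lasts 1/8 s, in which the tool goes at most 62.5 mm and 10.7 degrees, less where a joint would pass 70% of its speed; a pose out of reach is approached as far as the arm can. A call with a gripper value outside its range is refused whole. "claw" is the finger opening in cm, from 0 to 8.54, set as the call begins (left out, the last holds). The fingers move at their own pace and stop on an object; "force" is the grip in N (left out, the last holds). Time passes only in rows, so rows that repeat a pose let the fingers close. It gives the time, the measured TCP pose, the force, the opening and the grip force at its end, in the units of the state.
- get_state(): the state, without advancing time (a new reading comes with each control period).
- get_image(name): name is "side" or "top" or "wrist"; returns a dict with "frame" (420x560x3 uint8, blue, green, red), "fx", "fy", "cx", "cy" (pixels), "world_to_cam" (4x4, takes a point from world to camera coordinates); the wrist camera has in their place "T_tool_cam" (4x4, takes a point from camera to tool coordinates, whose origin is the TCP and whose axes are the flange's). Camera axes: x right, y up, looking along -z (the intrinsics and any distortion apply to the point x, -y, -z); pixel columns grow to the right and rows downward; lengths in m; the calibration is good to about 2 mm. The wrist camera is an equidistant fisheye: a pixel r from the principal point sees the ray r / f radians off the axis. A picture is of the moment at which its call begins: read the wrist's pose just before it. There is no depth.
- finish_job(): hands the job in; it is judged then, once.
The state is a dict: "time_s": time; "q": joint angles; "joint_velocities": joint speeds; "joint_torque": joint torques, N m; "position": TCP position; "ee_rot": TCP orientation; "contact_force": force on the tool from outside, world axes, zero at the start; "ft_torque": the same for the moment, N m; "width": opening from 0.0 (shut) to 1.0 (fully open); "grip_force": force on a finger pad.
Only numpy, scipy, OpenCV 4.12 (cv2) and the standard library are available. Lean on these libraries where they do the work, as an engineer would, in place of code of your own. Each camera call takes 0.05 s, during which the arm holds its last target. There are 200 camera calls.

TASK

The specimen clamped on the indexing stage is to be turned on to its next test row. Using only the fingertips and pinching or lifting nothing, push the lock lever fully out of the dial, then push the dial round by its finger peg exactly four clicks clockwise as seen from above, never past the fourth notch, and leave it seated there; then push the lock lever fully home again. Do not force the dial while it is locked, never push it back from where it stands at the start, and leave the other things on the bench alone.

Things in the scene. Friction and masses are not known exactly. Their poses are not given: they have to be found in the camera images.
- stage_base: Grey cast base of the indexing stage, 150 x 170 x 20 mm, bolted fast to the bench. Origin: bench level on the dial's axis. Its x axis points from the dial to the spring plunger (dark steel housing 78 to 121 mm from the axis, 50 mm high), y to the left of that, z up. The lock lever lies on its -y side.
- dial_centre (a point): Point on the vertical axis of the index dial, level with its flat top, 50 mm above the bench. The dial is a bright toothed disc with 24 notches, 119 mm over the teeth. On its middle a dark collar, 42 mm across, 11 mm high, holds a round black specimen, 30 mm across, whose top is 76 mm above the bench.
- peg_mid (a point): Half height of the dial's finger peg: upright, black, round, 12 mm thick, from 51 to 79 mm above the bench, 46 mm from the dial's axis. It moves with the dial. With the dial at 0 it stands 120 degrees counter-clockwise (from above) of the base's x axis and travels clockwise from there, all on the +y side.
- index_dial (a joint): Dial angle, rad, clockwise from above positive, 0 at the start. A sprung roller gives a click stop every 15 degrees (0.262 rad, 12 mm at the peg); four clicks are 1.047. Leaving a notch takes some 3 to 6 N at the peg, falling to nothing half-way to the next; the dial then snaps into that notch by itself, ahead of the finger, and stays there when let go.
- lock_lever (a joint): Lock lever angle, rad: 0 fully home (nose in a notch, dial cannot turn), 0.6 fully out at its stop; starts at 0 to 0.04. From above it turns counter-clockwise to come out. Plain friction, about 1 N at the post, no spring: it stays where left. The nose is clear of the dial from 0.25 on, and goes home only while the dial is seated in a notch.
- lock_pivot (a point): Vertical pivot axis of the lock lever, 43 mm above the bench, at x = 48, y = -64 mm in the base's frame.
- lock_post (a point): Half height of the thumb post at the lever's free end: upright, black, round, 13 mm thick, from 43 to 79 mm above the bench, 102 mm from the pivot. Fully home it is at x = -54, y = -74 mm in the base's frame; coming out it swings 58 mm away from the dial (to -y). Push its dial side to open, its outer side to close. The lever's arm lies below 43 mm.
- magnifier: Loose black loupe, 39 mm across, 34 mm high, standing near the stage; origin at the centre of its underside. A bystander.
- level: Loose round bullseye level, 48 mm across, 15 mm high; origin at the centre of its underside. A bystander.
- mount: Loose cream-coloured cylindrical specimen mount, 30 mm across, 22 mm high; origin at the centre of its underside. A bystander.

How it is judged:
On the way, in this order (a step that is already met when the one before it is completed fails the run):
1. the lock lever is pushed out of the dial (beyond 0.35 rad) with the dial still in its first notch (value of joint lock_lever above 0.35 rad and value of joint index_dial below 0.1 rad), for 0.1 s.
2. the dial is seated in the fourth notch on, with the lock still out (value of joint index_dial between 0.98 and 1.115 rad and value of joint lock_lever above 0.25 rad), for 0.3 s.
At the end, for the whole second after the job is handed in: The dial rests in the fourth notch clockwise from its start (1.047 rad, within 0.067 rad) and the lock lever is home (within 0.08 rad) (value of joint index_dial between 0.98 and 1.115 rad and value of joint lock_lever below 0.08 rad and velocity of joint index_dial between -0.05 and 0.05 rad/s); the robot touches nothing.
It fails at once if the dial runs past the fourth notch (more than half-way to the fifth) (value of joint index_dial above 1.18 rad).
It fails at once if the dial is turned back from where it started (value of joint index_dial below -0.131 rad).
It fails at once if the dial is forced or gripped (over 30 N) (contact force between the fingers and index_dial above 30 N).
It fails at once if a bystander is moved by more than 10 mm (distance of any of magnifier, level, mount from where it was at the start of the episode above 0.01 m).
It also fails if it takes over 67 s, if anything falls off the work surface, if the arm or the gripper's body presses on something with over 40 N, if the wrist force passes 120 N, or if a joint passes its speed limit or range.

## Working session

There is one attempt and no reset: what is moved stays moved. The work goes in short steps, Python scripts to look and compute and a tool call to move; the robot and the scene stay as the last step left them, time stands still between calls to the robot, and variables do not carry over. Pictures are saved under pics/ and viewed, at most 10 in all, crops included, and the job is handed in when it is done.

Besides the shell and the picture viewer there is one more tool, called after "Request:" as name(argument=value, ...) on one line, values as JSON. drive_tool: Moves the arm, as the interface text tells. Its arguments: {"type":"object","properties":{"deltas":{"type":"array","items":{"type":"object","properties":{"tx":{"type":"number"},"ty":{"type":"number"},"tz":{"type":"number"},"ax":{"type":"number"},"ay":{"type":"number"},"az":{"type":"number"}}}},"claw":{"type":"number"},"force":{"type":"number"}},"required":["deltas"]}

```bash
mkdir -p pics
python3 - <<'E'
from cell import *
import cv2,numpy as np
s=get_state();print(s)
for n in("top","side"):
    d=get_image(n);cv2.imwrite(f"pics/{n}0.png",d["frame"]);print(n,d["fx"],d["fy"],d["cx"],d["cy"],np.array(d["world_to_cam"]).round(3).tolist(),[k for k in d])
E
```

```text
{'time_s': 0.0, 'q': array([ 9.99914412e-01,  8.79698777e-02,  1.37233175e+00,  1.58673341e-05,
        1.68354085e+00, -1.03097387e-01]), 'joint_velocities': array([ 4.99372051e-05, -2.02705020e-04, -7.03586367e-04, -2.04838503e-05,
       -7.36557317e-04, -2.17449401e-03]), 'joint_torque': array([-6.12497697e-04, -3.51875317e+01, -3.13265777e+01, -2.79776714e-04,
        1.09899804e-02, -2.68682101e-05]), 'position': array([0.24772509, 0.49048804, 0.23009165]), 'ee_rot': array([-3.79389283e-04,  2.31764547e-01,  9.72771262e-01, -1.05903086e-03]), 'contact_force': array([-0.61032046, -0.48731901,  0.03867801]), 'ft_torque': array([0.03770974, 0.01744219, 0.05973928]), 'grip_force': 0.0, 'width': 0.9974765725877242}
top 421.9631663908083 421.9631663908083 277.00140153884814 216.97371884802106 [[-0.18, -0.984, -0.0, 0.279], [0.964, -0.176, 0.2, -0.494], [-0.196, 0.036, 0.98, -0.824], [0.0, 0.0, 0.0, 1.0]] ['frame', 'fx', 'fy', 'cx', 'cy', 'world_to_cam']
side 431.6035745982861 431.6035745982861 276.6273739782199 206.4553016402426 [[-0.975, -0.223, 0.001, 0.558], [0.137, -0.598, 0.79, -0.006], [-0.175, 0.77, 0.613, -0.959], [0.0, 0.0, 0.0, 1.0]] ['frame', 'fx', 'fy', 'cx', 'cy', 'world_to_cam']
```

View pics/top0.png

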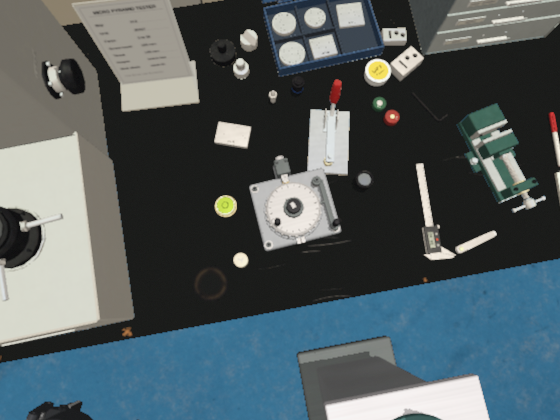

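View pics/side0.png

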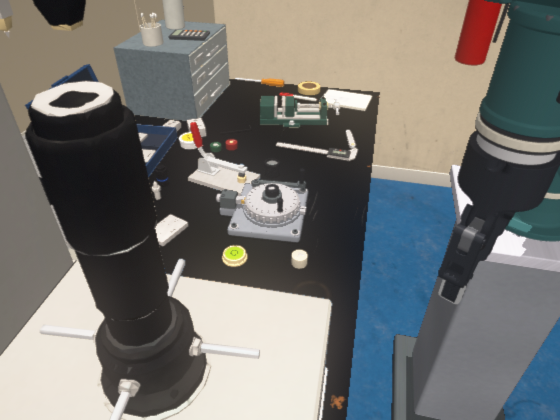

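The top view shows the dial at about (293,209), the plunger at (282,167), the lever on the right side from about (318,185) to (335,225), and the peg at about (278,221). The level is at (226,206), the mount at (241,260) and the loupe at (364,180). Next I'll measure these and zoom in.

```bash
cat > h.py <<'E'
import numpy as np,cv2
from cell import *
def ray(d,u,v):
    W=np.array(d["world_to_cam"]);R=W[:3,:3];c=-R.T@W[:3,3]
    return c,R.T@np.array([(u-d["cx"])/d["fx"],-(v-d["cy"])/d["fy"],-1])
def onz(d,u,v,z):
    c,r=ray(d,u,v);return c+r*(z-c[2])/r[2]
def proj(d,p):
    W=np.array(d["world_to_cam"]);q=W[:3,:3]@p+W[:3,3]
    return np.array([d["cx"]-d["fx"]*q[0]/q[2],d["cy"]+d["fy"]*q[1]/q[2]])
E
python3 - <<'E'
from h import *
d=get_image("top")
f=d["frame"]
cv2.imwrite("pics/crop1.png",cv2.resize(f[145:275,205:385],None,fx=4.4,fy=4.4,interpolation=cv2.INTER_CUBIC))
g=cv2.cvtColor(f,cv2.COLOR_BGR2GRAY)
m=np.zeros_like(g);m[170:250,250:342]=(g[170:250,250:342]>190)*255
cs,_=cv2.findContours(m,0,2);c=max(cs,key=cv2.contourArea)
e=cv2.minEnclosingCircle(cv2.convexHull(c));el=cv2.fitEllipse(cv2.convexHull(c));print(e,el)
print("dial",onz(d,*el[0],.048))
E
```

```text
((293.978271484375, 204.0108642578125), 31.38654899597168) ((294.0190124511719, 205.0989227294922), (54.16606521606445, 63.076515197753906), 178.50665283203125)
dial [0.55493526 0.14617305 0.048     ]
```

View pics/crop1.png

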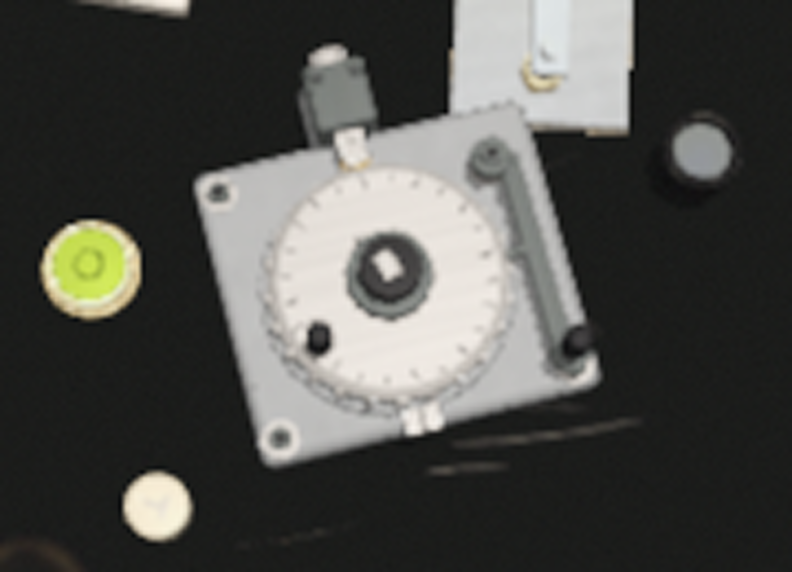

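The crop shows the dial's top disc centred at (391,280), the peg top at (318,332), the post top at (579,337) and the pivot cap at (490,158). The base corners are at about (197,183), (520,105), (600,383) and (268,465).

Run:
```python
from h import *
d=get_image("top")
P={k:onz(d,205+u/4.4,145+v/4.4,z)[:2] for k,(u,v,z) in dict(dial=(391,280,.05),spec=(390,265,.076),peg=(318,330,.079),post=(579,337,.079),piv=(490,157,.052),c1=(197,183,.02),c2=(520,105,.02),c3=(600,383,.02),c4=(268,465,.02),plung=(337,88,.05),level=(90,263,.015),mount=(158,505,.022),mag=(702,150,.034)).items()}
for k,v in P.items():print(k,v.round(4))
D=P["dial"]
for k in("peg","post","piv","plung"):
    w=P[k]-D;print(k,np.hypot(*w),np.degrees(np.arctan2(w[1],w[0])))
ed=lambda a,b:np.degrees(np.arctan2(*(P[b]-P[a])[::-1]))
print(ed("c4","c1"),ed("c3","c2"),ed("c2","c1"),ed("c3","c4"),"post-piv",np.linalg.norm(P["post"]-P["piv"]),ed("piv","post"))
print("nominal offsets peg 120, post",np.degrees(np.arctan2(-74,-54)),"piv",np.degrees(np.arctan2(-64,48)))
```

```text
dial [0.5471 0.1481]
spec [0.5486 0.1493]
peg [0.5241 0.1874]
post [0.4996 0.0715]
piv [0.5973 0.0904]
c1 [0.619  0.2307]
c2 [0.6298 0.0656]
c3 [0.4852 0.0558]
c4 [0.4749 0.2207]
plung [0.6451 0.1559]
level [0.5897 0.2895]
mount [0.4653 0.2755]
mag [ 0.5871 -0.0148]
peg 0.045566092396602954 120.41390382131533
post 0.09012264503940472 -121.83745065424287
piv 0.07646306607490833 -48.954230706557
plung 0.09825571215044566 4.561172661540538
3.995905408816252 3.867962907563566 93.72398153800059 93.58525718742912 post-piv 0.09956072782183584 -169.0591360260211
nominal offsets peg 120, post -126.11934084947977 piv -53.13010235415598
```

```bash
cat >> h.py <<'E'
from scipy.spatial.transform import Rotation as Ro
D=np.array([.5475,.1485,0]);YAW=3.8
B=Ro.from_euler('z',YAW,degrees=True)
def tool():
    s=get_state();q=s["ee_rot"];return s,Ro.from_quat([q[1],q[2],q[3],q[0]])
def go(*pts):
    s,R=tool()
    G=B*Ro.from_euler('x',180,degrees=True); G2=B*Ro.from_euler('y',180,degrees=True)
    for C in(G,G2): print("turn",(R.inv()*C).as_rotvec(degrees=True).round(1))
    print("t",s["time_s"].__round__(2),"base mm",((B.inv().apply(s["position"]-D))*1e3).round(1),"F base",B.inv().apply(s["contact_force"]).round(1),"w",round(s["width"],2))
    for p in pts: print(p,"->",((R.inv().apply(D+B.apply(np.array(p)/1e3)-s["position"]))*100).round(2))
E
python3 -c "
from h import *
go((-54,-45,150),(-54,-45,58))"
```

```text
turn [-0.000e+00  1.000e-01  1.494e+02]
turn [ -0.1  -0.  -30.6]
t 0.2 base mm [-276.3  361.3  230.6] F base [-0.2  0.1  0.5] w 1.0
(-54, -45, 150) -> [-39.82 -23.64   8.08]
(-54, -45, 58) -> [-39.82 -23.63  17.28]
```

Request:
drive_tool(deltas=[{"tx": -5,"ty": -3,"tz": 1,"az": -8},{"tx": -10,"ty": -6,"tz": 2,"az": -16},{"tx": -15,"ty": -9,"tz": 3,"az": -24},{"tx": -20,"ty": -12,"tz": 4,"az": -30.6},{"tx": -24,"ty": -14.4,"tz": 5,"az": -30.6}], claw=0, force=20)

```text
validation failed for argument at $.de...
```

```bash
python3 -c "
from h import *
go((-54,-45,150),(-54,-45,58))"
```

```text
turn [-0.000e+00  1.000e-01  1.494e+02]
turn [ -0.1  -0.  -30.6]
t 0.2 base mm [-276.3  361.3  230.6] F base [-0.2  0.1  0.5] w 1.0
(-54, -45, 150) -> [-39.82 -23.64   8.08]
(-54, -45, 58) -> [-39.82 -23.63  17.28]
```

Request:
drive_tool(deltas=[{"tx": -5,"ty": -3,"tz": 1,"ax": 0,"ay": 0,"az": -8},{"tx": -10,"ty": -6,"tz": 2,"ax": 0,"ay": 0,"az": -16},{"tx": -15,"ty": -9,"tz": 3,"ax": 0,"ay": 0,"az": -24},{"tx": -20,"ty": -12,"tz": 4,"ax": 0,"ay": 0,"az": -30.6},{"tx": -24,"ty": -14.4,"tz": 5,"ax": 0,"ay": 0,"az": -30.6}], claw=0, force=20)

```text
time_s: 0.82
position: [0.398, 0.2522, 0.1809]
ee_rot: [0.0, -0.033, 0.999, -0.0]
contact_force: [-0.0, -0.2, 0.1]
width: -0.003
grip_force: 0.0
```

```bash
python3 -c "
from h import *
go((-54,-45,150),(-54,-45,58))"
```

```text
turn [  0.   0. 180.]
turn [-0.  0. -0.]
t 0.82 base mm [-142.3  113.4  180.9] F base [-0.1 -0.2  0.1] w -0.0
(-54, -45, 150) -> [ -8.83 -15.83   3.1 ]
(-54, -45, 58) -> [ -8.83 -15.83  12.3 ]
```

Request:
drive_tool(deltas=[{"tx": -2.5,"ty": -4.5,"tz": 0.5,"ax": 0,"ay": 0,"az": 0},{"tx": -5,"ty": -9,"tz": 1,"ax": 0,"ay": 0,"az": 0},{"tx": -7.5,"ty": -13.4,"tz": 2,"ax": 0,"ay": 0,"az": 0},{"tx": -8.8,"ty": -15.8,"tz": 3,"ax": 0,"ay": 0,"az": 0},{"tx": -8.8,"ty": -15.8,"tz": 5,"ax": 0,"ay": 0,"az": 0}])

```text
time_s: 1.45
position: [0.4971, 0.1004, 0.1315]
ee_rot: [0.001, -0.031, 1.0, -0.0]
contact_force: [-0.3, 0.2, 0.4]
width: -0.001
grip_force: 0.0
```

Run:
```python
from h import *
go((-54,-45,58))
s,R=tool()
d=get_image("wrist");cv2.imwrite("pics/wrist1.png",d["frame"])
print(d["fx"],d["cx"],d["cy"],np.array(d["T_tool_cam"]).round(4).tolist())
```

```text
turn [  0.2   0.  179.8]
turn [-0.   0.1 -0.2]
t 1.45 base mm [-53.4 -44.7 131.5] F base [-0.3  0.2  0.4] w -0.0
(-54, -45, 58) -> [ 0.07 -0.03  7.35]
325.19226210127806 280.3413723133285 207.477602225588 [[0.0001, 0.9553, 0.2955, 0.0757], [1.0, -0.0004, 0.0007, 0.0009], [0.0008, 0.2955, -0.9553, -0.1435], [0.0, 0.0, 0.0, 1.0]]
```

View pics/wrist1.png

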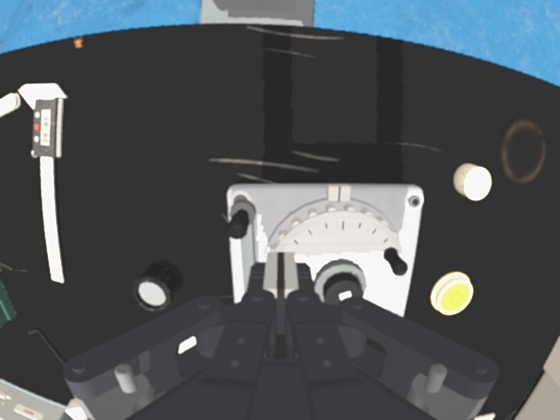

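The wrist view shows the shut fingertips at about (250–315,255), the post top at about (237,229) and the peg top at about (400,267). All of them are clear of each other. I'll cross-check the positions.

```bash
cat >> h.py <<'E'
def wr(d,s,R,u,v,z):
    T=np.array(d["T_tool_cam"]);x=np.array([u-d["cx"],v-d["cy"]]);r=np.hypot(*x);t=r/d["fx"]
    k=np.array([np.sin(t)*x[0]/r,-np.sin(t)*x[1]/r,-np.cos(t)])
    c=s["position"]+R.apply(T[:3,3]);w=R.apply(T[:3,:3]@k);p=c+w*(z-c[2])/w[2]
    return (B.inv().apply(p-D)*1e3).round(1)
E
python3 - <<'E'
from h import *
s,R=tool();d=get_image("wrist")
for n,u,v,z in(("post",237,229,.079),("peg",400,267,.079),("spec",346,290,.076),("c",232,186,.02),("c",419,186,.02)):print(n,wr(d,s,R,u,v,z))
E
```

```text
post [-58.4 -70.7  79. ]
peg [-29.1  40.2  79. ]
spec [-10.6   3.2  76. ]
c [-72.8 -81.8  20. ]
c [-73.4  73.9  20. ]
```

Request:
drive_tool(deltas=[{"tx": 0,"ty": 0,"tz": 3,"ax": 0,"ay": 0,"az": 0},{"tx": 0,"ty": 0,"tz": 6,"ax": 0,"ay": 0,"az": 0},{"tx": 0,"ty": 0,"tz": 7.4,"ax": 0,"ay": 0,"az": 0},{"tx": 0,"ty": 0,"tz": 7.4,"ax": 0,"ay": 0,"az": 0}])

```text
time_s: 2.05
position: [0.495, 0.1026, 0.0568]
ee_rot: [-0.001, -0.033, 0.999, -0.0]
contact_force: [-0.5, -0.3, -0.6]
width: 0.001
grip_force: 0.0
```

Request:
drive_tool(deltas=[{"tx": 0,"ty": -0.8,"tz": 0,"ax": 0,"ay": 0,"az": 0},{"tx": -0.2,"ty": -1.6,"tz": 0,"ax": 0,"ay": 0,"az": 0},{"tx": -0.4,"ty": -2.4,"tz": 0,"ax": 0,"ay": 0,"az": 0},{"tx": -0.7,"ty": -3.2,"tz": 0,"ax": 0,"ay": 0,"az": 0},{"tx": -1.0,"ty": -4.0,"tz": 0,"ax": 0,"ay": 0,"az": 0}])

```text
time_s: 2.68
position: [0.5085, 0.0625, 0.0574]
ee_rot: [0.0, -0.033, 0.999, 0.0]
contact_force: [-0.0, 0.1, 0.3]
width: 0.002
grip_force: 0.3
```

```bash
python3 -c "
from h import *
go((-32,-104,58))"
```

```text
turn [  0.  -0. 180.]
turn [ 0.  0. -0.]
t 2.67 base mm [-44.6 -83.3  57.4] F base [-0.   0.1  0.3] w 0.0
(-32, -104, 58) -> [-1.26 -2.07 -0.06]
```

Request:
drive_tool(deltas=[{"tx": -0.3,"ty": -0.6,"tz": 0,"ax": 0,"ay": 0,"az": 0},{"tx": -0.7,"ty": -1.2,"tz": 0,"ax": 0,"ay": 0,"az": 0},{"tx": -1.0,"ty": -1.7,"tz": 0,"ax": 0,"ay": 0,"az": 0},{"tx": -1.2,"ty": -2.1,"tz": 0,"ax": 0,"ay": 0,"az": 0}])

```text
time_s: 3.18
position: [0.522, 0.0429, 0.0573]
ee_rot: [0.0, -0.033, 0.999, 0.0]
contact_force: [1.2, 1.8, -0.6]
width: -0.006
grip_force: 0.7
```

Run:
```python
from h import *
go()
d=get_image("top");f=d["frame"];a=cv2.resize(f[145:275,235:385],None,fx=3,fy=3,interpolation=cv2.INTER_CUBIC)
w=get_image("wrist")["frame"];b=cv2.resize(w[150:330,150:450],None,fx=1.15,fy=1.15)
o=np.zeros((390,800,3),np.uint8);o[:a.shape[0],:a.shape[1]]=a;o[:b.shape[0],455:455+b.shape[1]]=b
cv2.imwrite("pics/c2.png",o)
```

```text
turn [ 1.0e-01 -0.0e+00  1.8e+02]
turn [ 0.  0. -0.]
t 3.17 base mm [ -32.4 -103.7   57.3] F base [ 1.3  1.8 -0.6] w -0.01
```

View pics/c2.png

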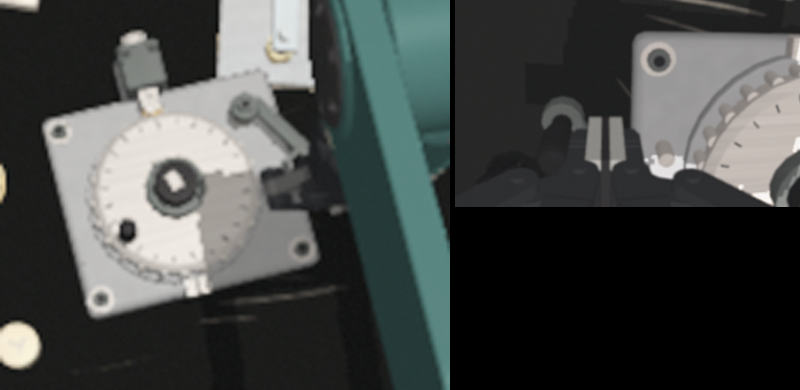

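The lever has swung out by about 0.48 rad and the post is touching the fingers' outer side. The dial hasn't moved. I'll push it on to the stop.

Request:
drive_tool(deltas=[{"tx": -0.15,"ty": -0.25,"tz": 0,"ax": 0,"ay": 0,"az": 0},{"tx": -0.3,"ty": -0.5,"tz": 0,"ax": 0,"ay": 0,"az": 0},{"tx": -0.3,"ty": -0.6,"tz": 0,"ax": 0,"ay": 0,"az": 0}])

```text
time_s: 3.65
position: [0.525, 0.0383, 0.0573]
ee_rot: [0.0, -0.033, 0.999, 0.001]
contact_force: [-0.0, 6.1, 0.2]
width: 0.001
grip_force: 3.0
```

Request:
drive_tool(deltas=[{"tx": 0,"ty": 1.2,"tz": 0,"ax": 0,"ay": 0,"az": 0},{"tx": 0,"ty": 1.5,"tz": -3,"ax": 0,"ay": 0,"az": 0},{"tx": 0.5,"ty": 4,"tz": -6,"ax": 0,"ay": 0,"az": 0},{"tx": 1.5,"ty": 9,"tz": -7,"ax": 0,"ay": 0,"az": 0},{"tx": 2.4,"ty": 14,"tz": -7,"ax": 0,"ay": 0,"az": 0}])

```text
time_s: 4.28
position: [0.4923, 0.1764, 0.1292]
ee_rot: [0.002, -0.033, 0.999, -0.0]
contact_force: [-0.2, 0.0, 0.2]
width: 0.002
grip_force: 0.0
```

Run:
```python
from h import *
go((-52,40,60))
```

```text
turn [3.000e-01 1.000e-01 1.799e+02]
turn [-0.   0.2 -0.1]
t 4.28 base mm [-53.2  31.5 129.2] F base [-0.2  0.   0.2] w 0.0
(-52, 40, 60) -> [-0.1   0.85  6.92]
```

Request:
drive_tool(deltas=[{"tx": 0,"ty": 0.8,"tz": 2,"ax": 0,"ay": 0,"az": 0},{"tx": 0,"ty": 0.8,"tz": 4.5,"ax": 0,"ay": 0,"az": 0},{"tx": 0,"ty": 0.8,"tz": 6.9,"ax": 0,"ay": 0,"az": 0},{"tx": 0,"ty": 0.8,"tz": 6.9,"ax": 0,"ay": 0,"az": 0}])

```text
time_s: 4.78
position: [0.4892, 0.1829, 0.0561]
ee_rot: [-0.003, -0.033, 0.999, -0.001]
contact_force: [0.2, 0.4, -0.1]
width: 0.001
grip_force: 0.0
```

Run:
```python
from h import *
go((-46,40,60))
d=get_image("top");f=d["frame"];a=cv2.resize(f[145:275,235:385],None,fx=3,fy=3,interpolation=cv2.INTER_CUBIC)
w=get_image("wrist")["frame"];b=cv2.resize(w[150:330,150:450],None,fx=1.15,fy=1.15)
o=np.zeros((390,800,3),np.uint8);o[:a.shape[0],:a.shape[1]]=a;o[:b.shape[0],455:455+b.shape[1]]=b
cv2.imwrite("pics/c3.png",o)
```

```text
turn [   0.5   -0.2 -180. ]
turn [-0.1 -0.3  0. ]
t 4.78 base mm [-55.9  38.2  56.1] F base [ 0.2  0.4 -0.1] w 0.0
(-46, 40, 60) -> [-0.99  0.18 -0.4 ]
```

View pics/c3.png

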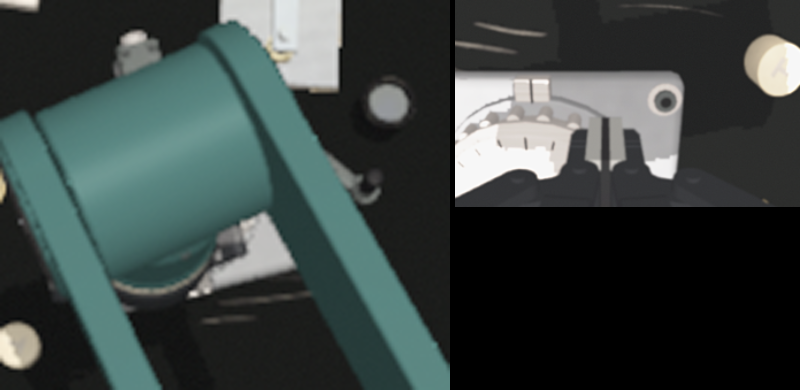

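The lever is out, with the post at (372,180) in the left panel, and the fingers are down behind the peg, which the arm hides. I'll move forward slowly until I feel contact.

Request:
drive_tool(deltas=[{"tx": -0.5,"ty": 0.1,"tz": -0.3,"ax": 0,"ay": 0,"az": 0},{"tx": -0.9,"ty": 0.1,"tz": -0.3,"ax": 0,"ay": 0,"az": 0},{"tx": -1.1,"ty": 0.1,"tz": -0.3,"ax": 0,"ay": 0,"az": 0},{"tx": -1.1,"ty": 0.1,"tz": -0.3,"ax": 0,"ay": 0,"az": 0}])

```text
time_s: 5.38
position: [0.5024, 0.1849, 0.0615]
ee_rot: [0.0, -0.033, 0.999, 0.0]
contact_force: [0.0, -0.1, -0.0]
width: -0.002
grip_force: 0.0
```

Request:
drive_tool(deltas=[{"tx": -0.1,"ty": 0,"tz": 0,"ax": 0,"ay": 0,"az": 0},{"tx": -0.2,"ty": 0,"tz": 0,"ax": 0,"ay": 0,"az": 0},{"tx": -0.2,"ty": 0,"tz": 0,"ax": 0,"ay": 0,"az": 0}])

```text
time_s: 5.75
position: [0.5041, 0.1851, 0.0613]
ee_rot: [-0.0, -0.033, 0.999, 0.0]
contact_force: [-0.1, 0.5, 0.6]
width: 0.003
grip_force: 0.0
```

Request:
drive_tool(deltas=[{"tx": -0.1,"ty": 0,"tz": 0,"ax": 0,"ay": 0,"az": 0},{"tx": -0.2,"ty": 0,"tz": 0,"ax": 0,"ay": 0,"az": 0},{"tx": -0.2,"ty": 0,"tz": 0,"ax": 0,"ay": 0,"az": 0}])

```text
time_s: 6.12
position: [0.5062, 0.1852, 0.0613]
ee_rot: [0.0, -0.033, 0.999, 0.0]
contact_force: [0.7, 0.6, -0.1]
width: -0.001
grip_force: 0.0
```

```bash
python3 -c "
from h import *
go()"
```

```text
turn [  0.  -0. 180.]
turn [ 0.  0. -0.]
t 6.12 base mm [-38.8  39.4  61.3] F base [ 0.7  0.5 -0.1] w -0.0
```

Request:
drive_tool(deltas=[{"tx": -0.1,"ty": 0,"tz": 0,"ax": 0,"ay": 0,"az": 0},{"tx": -0.15,"ty": 0,"tz": 0,"ax": 0,"ay": 0,"az": 0},{"tx": -0.15,"ty": 0,"tz": 0,"ax": 0,"ay": 0,"az": 0}])

```text
time_s: 6.5
position: [0.507, 0.1853, 0.0613]
ee_rot: [-0.001, -0.033, 0.999, 0.0]
contact_force: [-3.4, 0.2, 1.8]
width: 0.001
grip_force: 1.5
```

Request:
drive_tool(deltas=[{"tx": -0.1,"ty": 0,"tz": 0,"ax": 0,"ay": 0,"az": 0},{"tx": -0.15,"ty": 0,"tz": 0,"ax": 0,"ay": 0,"az": 0},{"tx": -0.15,"ty": 0,"tz": 0,"ax": 0,"ay": 0,"az": 0}])

```text
time_s: 6.88
position: [0.5072, 0.1855, 0.0612]
ee_rot: [-0.002, -0.033, 0.999, -0.0]
contact_force: [-7.4, -0.2, 4.9]
width: 0.003
grip_force: 3.6
```

Request:
drive_tool(deltas=[{"tx": -0.1,"ty": 0,"tz": 0,"ax": 0,"ay": 0,"az": 0},{"tx": -0.15,"ty": 0,"tz": 0,"ax": 0,"ay": 0,"az": 0},{"tx": -0.15,"ty": 0,"tz": 0,"ax": 0,"ay": 0,"az": 0}])

```text
time_s: 7.25
position: [0.5084, 0.1864, 0.0613]
ee_rot: [-0.002, -0.033, 0.999, 0.001]
contact_force: [-8.2, 1.8, 4.0]
width: -0.002
grip_force: 3.9
```

Request:
drive_tool(deltas=[{"tx": -0.1,"ty": 0.05,"tz": 0,"ax": 0,"ay": 0,"az": 0},{"tx": -0.2,"ty": 0.1,"tz": 0,"ax": 0,"ay": 0,"az": 0},{"tx": -0.3,"ty": 0.1,"tz": 0,"ax": 0,"ay": 0,"az": 0},{"tx": -0.35,"ty": 0.1,"tz": 0,"ax": 0,"ay": 0,"az": 0},{"tx": -0.35,"ty": 0.1,"tz": 0,"ax": 0,"ay": 0,"az": 0}])

```text
time_s: 7.88
position: [0.5147, 0.1865, 0.0615]
ee_rot: [0.001, -0.033, 0.999, -0.0]
contact_force: [-0.0, -0.1, 0.2]
width: -0.003
grip_force: 0.0
```

```bash
python3 -c "
from h import *
go((-19,44,61))"
```

```text
turn [1.0e-01 0.0e+00 1.8e+02]
turn [-0.   0.1 -0. ]
t 7.88 base mm [-30.2  40.1  61.5] F base [-0.  -0.1  0.2] w -0.0
(-19, 44, 61) -> [-1.12  0.39  0.05]
```

Request:
drive_tool(deltas=[{"tx": -0.25,"ty": 0.1,"tz": 0,"ax": 0,"ay": 0,"az": 0},{"tx": -0.5,"ty": 0.2,"tz": 0,"ax": 0,"ay": 0,"az": 0},{"tx": -0.7,"ty": 0.3,"tz": 0,"ax": 0,"ay": 0,"az": 0},{"tx": -0.9,"ty": 0.4,"tz": 0,"ax": 0,"ay": 0,"az": 0},{"tx": -1.1,"ty": 0.4,"tz": 0,"ax": 0,"ay": 0,"az": 0}])

```text
time_s: 8.5
position: [0.525, 0.1916, 0.0611]
ee_rot: [0.0, -0.033, 0.999, 0.0]
contact_force: [0.8, 0.9, 0.1]
width: -0.002
grip_force: 0.0
```

Request:
drive_tool(deltas=[{"tx": 0,"ty": 0,"tz": 0,"ax": 0,"ay": 0,"az": 0}])

```text
time_s: 8.62
position: [0.5256, 0.1918, 0.0615]
ee_rot: [0.001, -0.033, 0.999, 0.0]
contact_force: [-0.1, 1.2, 0.0]
width: -0.001
grip_force: 0.0
```

```bash
python3 -c "
from h import *
go((-7,44,61))"
```

```text
turn [ 2.0e-01 -1.0e-01  1.8e+02]
turn [ 0.   0.1 -0. ]
t 8.62 base mm [-19.   44.7  61.5] F base [-0.1  1.2  0. ] w -0.0
(-7, 44, 61) -> [-1.2  -0.07  0.05]
```

Second click done. Third:

Request:
drive_tool(deltas=[{"tx": -0.25,"ty": 0,"tz": 0,"ax": 0,"ay": 0,"az": 0},{"tx": -0.5,"ty": 0,"tz": 0,"ax": 0,"ay": 0,"az": 0},{"tx": -0.75,"ty": -0.05,"tz": 0,"ax": 0,"ay": 0,"az": 0},{"tx": -0.95,"ty": -0.1,"tz": 0,"ax": 0,"ay": 0,"az": 0},{"tx": -1.2,"ty": -0.1,"tz": 0,"ax": 0,"ay": 0,"az": 0}])

```text
time_s: 9.25
position: [0.5365, 0.1919, 0.0613]
ee_rot: [-0.0, -0.033, 0.999, 0.0]
contact_force: [0.3, 0.6, 0.0]
width: 0.005
grip_force: 0.2
```

Request:
drive_tool(deltas=[{"tx": 0,"ty": 0,"tz": 0,"ax": 0,"ay": 0,"az": 0}])

```text
time_s: 9.38
position: [0.5375, 0.1911, 0.0614]
ee_rot: [0.001, -0.033, 0.999, -0.0]
contact_force: [0.0, 0.5, -0.3]
width: 0.001
grip_force: 0.0
```

Run:
```python
from h import *
go((-3.5,43,61),(4.4,42,61))
w=get_image("wrist")["frame"];cv2.imwrite("pics/c4.png",cv2.resize(w[150:330,130:430],None,fx=2,fy=2))
```

```text
turn [1.0e-01 0.0e+00 1.8e+02]
turn [-0.   0.1 -0. ]
t 9.38 base mm [-7.1 43.2 61.4] F base [ 0.1  0.5 -0.3] w 0.0
(-3.5, 43, 61) -> [-0.36 -0.02  0.04]
(4.4, 42, 61) -> [-1.15 -0.12  0.04]
```

View pics/c4.png

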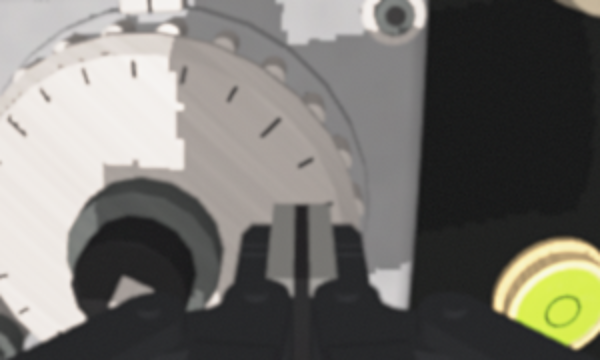

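The fingers sit over the dial with the peg hidden ahead of them, and the collar is clear. I'll feel for the contact at notch 3, which I expect at x = -3.5.

Request:
drive_tool(deltas=[{"tx": -0.15,"ty": 0,"tz": 0,"ax": 0,"ay": 0,"az": 0},{"tx": -0.25,"ty": 0,"tz": 0,"ax": 0,"ay": 0,"az": 0},{"tx": -0.25,"ty": 0,"tz": 0,"ax": 0,"ay": 0,"az": 0}])

```text
time_s: 9.8
position: [0.5395, 0.1914, 0.0613]
ee_rot: [0.0, -0.033, 0.999, 0.0]
contact_force: [-0.6, 0.9, 0.1]
width: 0.001
grip_force: 0.0
```

Request:
drive_tool(deltas=[{"tx": -0.15,"ty": 0,"tz": 0,"ax": 0,"ay": 0,"az": 0},{"tx": -0.25,"ty": 0,"tz": 0,"ax": 0,"ay": 0,"az": 0},{"tx": -0.25,"ty": 0,"tz": 0,"ax": 0,"ay": 0,"az": 0}])

```text
time_s: 10.18
position: [0.5415, 0.1916, 0.0613]
ee_rot: [-0.0, -0.033, 0.999, -0.0]
contact_force: [-2.2, 0.6, 0.5]
width: 0.001
grip_force: 0.7
```

Request:
drive_tool(deltas=[{"tx": -0.1,"ty": 0,"tz": 0,"ax": 0,"ay": 0,"az": 0},{"tx": -0.15,"ty": 0,"tz": 0,"ax": 0,"ay": 0,"az": 0},{"tx": -0.15,"ty": 0,"tz": 0,"ax": 0,"ay": 0,"az": 0}])

```text
time_s: 10.55
position: [0.5417, 0.1916, 0.0613]
ee_rot: [-0.002, -0.033, 0.999, -0.0]
contact_force: [-6.6, -1.7, 2.7]
width: 0.0
grip_force: 3.0
```

```bash
python3 -c "
from h import *
go((4.4,42,61))"
```

```text
turn [   0.3   -0.  -180. ]
turn [-0.  -0.2  0. ]
t 10.55 base mm [-2.9 43.4 61.3] F base [-6.7 -1.2  2.7] w 0.0
(4.4, 42, 61) -> [-0.73 -0.14  0.02]
```

Contact is at -3.1, as predicted. Now the fourth click, slowly, stopping short of the notch.

Request:
drive_tool(deltas=[{"tx": -0.1,"ty": 0,"tz": 0,"ax": 0,"ay": 0,"az": 0},{"tx": -0.2,"ty": 0,"tz": 0,"ax": 0,"ay": 0,"az": 0},{"tx": -0.3,"ty": 0,"tz": 0,"ax": 0,"ay": 0,"az": 0},{"tx": -0.4,"ty": 0,"tz": 0,"ax": 0,"ay": 0,"az": 0},{"tx": -0.45,"ty": 0,"tz": 0,"ax": 0,"ay": 0,"az": 0}])

```text
time_s: 11.18
position: [0.5485, 0.1922, 0.0613]
ee_rot: [0.001, -0.033, 0.999, 0.0]
contact_force: [0.0, 0.5, -0.1]
width: 0.0
grip_force: 0.0
```

Request:
drive_tool(deltas=[{"tx": 0,"ty": 0,"tz": 0,"ax": 0,"ay": 0,"az": 0},{"tx": 0,"ty": 0,"tz": 0,"ax": 0,"ay": 0,"az": 0}])

```text
time_s: 11.42
position: [0.5482, 0.1923, 0.0615]
ee_rot: [0.001, -0.033, 0.999, 0.0]
contact_force: [-0.0, -0.1, -0.5]
width: -0.001
grip_force: 0.0
```

Request:
drive_tool(deltas=[{"tx": 1.2,"ty": 0,"tz": 0,"ax": 0,"ay": 0,"az": 0},{"tx": 1.5,"ty": 0,"tz": -3,"ax": 0,"ay": 0,"az": 0},{"tx": 2,"ty": -2,"tz": -7,"ax": 0,"ay": 0,"az": 0},{"tx": 2.5,"ty": -7,"tz": -8,"ax": 0,"ay": 0,"az": 0},{"tx": 3.5,"ty": -12,"tz": -8,"ax": 0,"ay": 0,"az": 0}])

```text
time_s: 12.05
position: [0.5211, 0.0692, 0.1433]
ee_rot: [0.002, -0.034, 0.999, -0.0]
contact_force: [0.8, -0.4, 0.8]
width: -0.006
grip_force: 0.0
```

Request:
drive_tool(deltas=[{"tx": 0.3,"ty": -5,"tz": 0,"ax": 0,"ay": 0,"az": 0},{"tx": 0.3,"ty": -9,"tz": 0,"ax": 0,"ay": 0,"az": 0},{"tx": 0.3,"ty": -9,"tz": 0,"ax": 0,"ay": 0,"az": 0}])

```text
time_s: 12.42
position: [0.5232, -0.0222, 0.1413]
ee_rot: [0.0, -0.031, 1.0, -0.0]
contact_force: [-0.1, 0.0, -0.8]
width: -0.001
grip_force: 0.0
```

Run:
```python
from h import *
go((-34,-167,58))
d=get_image("top");f=d["frame"];a=cv2.resize(f[145:275,215:395],None,fx=3,fy=3,interpolation=cv2.INTER_CUBIC)
cv2.imwrite("pics/c5.png",a)
```

```text
turn [  0.    0.  179.8]
turn [-0.   0.  -0.2]
t 12.43 base mm [ -35.6 -168.7  141.3] F base [-0.1  0.  -0.8] w -0.0
(-34, -167, 58) -> [-0.16  0.17  8.33]
```

View pics/c5.png

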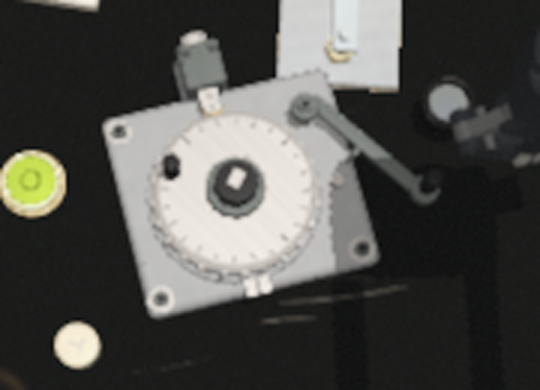

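The peg is now at about (171,163) in the crop and the post is out at (430,180), with the gripper to its right. I'll check the dial and lever angles numerically.

Run:
```python
from h import *
d=get_image("top")
for n,u,v in(("peg",171,162),("post",431,179),("mag",448,103)):
    z=.034 if n=="mag" else .079
    p=B.inv().apply(onz(d,215+u/3,145+v/3,z)-D)*1e3;print(n,p.round(1),np.degrees(np.arctan2(p[1],p[0])))
```

```text
peg [23.7 40.1 79. ] 59.447170981414914
post [ -30.4 -126.1   79. ] -103.54470311775458
mag [  28.3 -164.9   34. ] -80.26399470119475
```

Peg at 59.4°, so it is seated four clicks on. Now lower the tool on the post's outer side and push it home.

Request:
drive_tool(deltas=[{"tx": 0,"ty": 0,"tz": 3,"ax": 0,"ay": 0,"az": 0},{"tx": 0,"ty": 0,"tz": 6,"ax": 0,"ay": 0,"az": 0},{"tx": 0,"ty": 0,"tz": 8.3,"ax": 0,"ay": 0,"az": 0},{"tx": 0,"ty": 0,"tz": 8.3,"ax": 0,"ay": 0,"az": 0}])

```text
time_s: 13.02
position: [0.5217, -0.0182, 0.0561]
ee_rot: [-0.003, -0.034, 0.999, 0.001]
contact_force: [-0.3, 0.1, 0.1]
width: 0.004
grip_force: 0.0
```

Request:
drive_tool(deltas=[{"tx": 0,"ty": 0.8,"tz": 0,"ax": 0,"ay": 0,"az": 0},{"tx": 0.1,"ty": 1.6,"tz": 0,"ax": 0,"ay": 0,"az": 0},{"tx": 0.4,"ty": 2.4,"tz": 0,"ax": 0,"ay": 0,"az": 0},{"tx": 0.8,"ty": 3.2,"tz": 0,"ax": 0,"ay": 0,"az": 0},{"tx": 1.2,"ty": 4,"tz": 0,"ax": 0,"ay": 0,"az": 0}])

```text
time_s: 13.65
position: [0.5088, 0.0196, 0.0585]
ee_rot: [0.0, -0.033, 0.999, 0.0]
contact_force: [-0.5, -0.8, 0.6]
width: -0.001
grip_force: 0.6
```

```bash
python3 -c "
from h import *
go((-53,-98,58))"
```

```text
turn [  0.  -0. 180.]
turn [ 0.  0. -0.]
t 13.65 base mm [ -47.2 -126.    58.5] F base [-0.6 -0.8  0.6] w -0.0
(-53, -98, 58) -> [0.58 2.8  0.05]
```

Request:
drive_tool(deltas=[{"tx": 0.2,"ty": 0.7,"tz": 0,"ax": 0,"ay": 0,"az": 0},{"tx": 0.4,"ty": 1.4,"tz": 0,"ax": 0,"ay": 0,"az": 0},{"tx": 0.6,"ty": 2.1,"tz": 0,"ax": 0,"ay": 0,"az": 0},{"tx": 0.6,"ty": 2.6,"tz": 0,"ax": 0,"ay": 0,"az": 0},{"tx": 0.6,"ty": 2.8,"tz": 0,"ax": 0,"ay": 0,"az": 0}])

```text
time_s: 14.28
position: [0.5013, 0.047, 0.0583]
ee_rot: [0.0, -0.033, 0.999, 0.0]
contact_force: [-0.3, -0.9, 0.6]
width: 0.003
grip_force: 0.4
```

Request:
drive_tool(deltas=[{"tx": 0,"ty": 0.15,"tz": 0,"ax": 0,"ay": 0,"az": 0},{"tx": 0,"ty": 0.3,"tz": 0,"ax": 0,"ay": 0,"az": 0},{"tx": 0,"ty": 0.3,"tz": 0,"ax": 0,"ay": 0,"az": 0}])

```text
time_s: 14.65
position: [0.5012, 0.0497, 0.0583]
ee_rot: [0.0, -0.033, 0.999, 0.0]
contact_force: [-1.0, -1.2, 0.4]
width: -0.005
grip_force: 0.1
```

Request:
drive_tool(deltas=[{"tx": 0,"ty": 0.1,"tz": 0,"ax": 0,"ay": 0,"az": 0},{"tx": 0,"ty": 0.2,"tz": 0,"ax": 0,"ay": 0,"az": 0},{"tx": 0,"ty": 0.2,"tz": 0,"ax": 0,"ay": 0,"az": 0}])

```text
time_s: 15.02
position: [0.501, 0.0517, 0.0583]
ee_rot: [0.0, -0.033, 0.999, 0.0]
contact_force: [-1.4, 0.0, 0.4]
width: -0.002
grip_force: 0.2
```

```bash
python3 -c "
from h import *
go()"
```

```text
turn [  0.  -0. 180.]
turn [ 0.  0. -0.]
t 15.03 base mm [-52.8 -93.5  58.3] F base [-1.4  0.1  0.4] w -0.0
```

Not at the stop yet, so I'll keep pushing until the force rises.

Request:
drive_tool(deltas=[{"tx": 0,"ty": 0.1,"tz": 0,"ax": 0,"ay": 0,"az": 0},{"tx": 0,"ty": 0.2,"tz": 0,"ax": 0,"ay": 0,"az": 0},{"tx": 0,"ty": 0.2,"tz": 0,"ax": 0,"ay": 0,"az": 0}])

```text
time_s: 15.4
position: [0.5008, 0.0528, 0.0584]
ee_rot: [0.0, -0.033, 0.999, -0.001]
contact_force: [0.9, -3.7, -0.7]
width: -0.001
grip_force: 2.2
```

Request:
drive_tool(deltas=[{"tx": 0,"ty": 0.1,"tz": 0,"ax": 0,"ay": 0,"az": 0},{"tx": 0,"ty": 0.2,"tz": 0,"ax": 0,"ay": 0,"az": 0},{"tx": 0,"ty": 0.2,"tz": 0,"ax": 0,"ay": 0,"az": 0}])

```text
time_s: 15.78
position: [0.5008, 0.0531, 0.0584]
ee_rot: [-0.0, -0.033, 0.999, -0.003]
contact_force: [-0.5, -9.2, 0.8]
width: -0.001
grip_force: 4.6
```

The lever is on its home stop. Retreat and verify.

Request:
drive_tool(deltas=[{"tx": 0,"ty": -1.0,"tz": 0,"ax": 0,"ay": 0,"az": 0},{"tx": 0,"ty": -2.5,"tz": 0,"ax": 0,"ay": 0,"az": 0},{"tx": 1,"ty": -4,"tz": -4,"ax": 0,"ay": 0,"az": 0},{"tx": 3,"ty": -7,"tz": -8,"ax": 0,"ay": 0,"az": 0},{"tx": 3,"ty": -10,"tz": -9,"ax": 0,"ay": 0,"az": 0}])

```text
time_s: 16.4
position: [0.4784, -0.0473, 0.152]
ee_rot: [0.003, -0.033, 0.999, -0.0]
contact_force: [0.1, -0.3, -0.2]
width: 0.001
grip_force: 0.0
```

Request:
drive_tool(deltas=[{"tx": 0,"ty": 0,"tz": 0,"ax": 0,"ay": 0,"az": 0},{"tx": 0,"ty": 0,"tz": 0,"ax": 0,"ay": 0,"az": 0}])

```text
time_s: 16.65
position: [0.477, -0.0458, 0.1476]
ee_rot: [-0.001, -0.033, 0.999, 0.001]
contact_force: [0.2, -0.2, -0.0]
width: 0.0
grip_force: 0.0
```

Run:
```python
from h import *
go()
d=get_image("top");f=d["frame"];a=cv2.resize(f[145:275,205:385],None,fx=4.4,fy=4.4,interpolation=cv2.INTER_CUBIC)
cv2.imwrite("pics/c6.png",a)
```

```text
turn [-1.0e-01 -1.0e-01  1.8e+02]
turn [ 0.1 -0.1 -0. ]
t 16.65 base mm [ -83.2 -189.2  147.6] F base [ 0.2 -0.2 -0. ] w 0.0
```

View pics/c6.png

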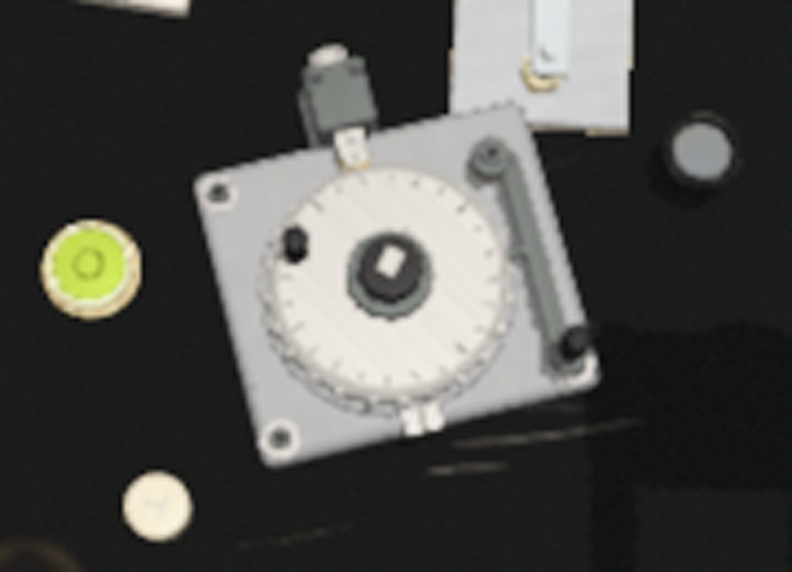

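The lever is home, with the post at (574,338) against (579,337) at the start. The peg is at (295,240), four clicks on, and the bystanders haven't moved. Handing in.

```bash
python3 -c "
from cell import *
print(finish_job())"
```

```text
the job is handed in; nothing more can be done
None
```

I pushed the lock lever out to its stop, turned the dial four clicks clockwise until it seated in the fourth notch, and pushed the lever fully home; the job is handed in at about 17 s, but it returned no verdict.

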